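# Set the pouch sizing board to its stop

### The arm

A 6-joint arm with a two-finger parallel gripper is mounted at the origin on the work surface. World frame = base frame: x ahead of the robot, y to its left, z up, the work surface at z = 0. Lengths are in mm, angles in rad, forces in N, time in s.
With the tool pointing down it reaches from about 350 to 975 mm from the base axis. Payload 7.1 kg.
Tool frame: the origin (TCP) lies at the very end of the fingers, on their centre line; the grasp point (between the pads) lies 19 mm behind it; z points along the fingers, y is the line along which they close (so a half turn about z gives the same grasp; the last joint's range is limited). The gripper opens to 88 mm and grips with 3 to 60 N. Pads are 20 mm wide; open, the fingers measure 115 mm over their backs; the gripper's body (75 mm by 178 mm) begins 61 mm behind the grasp point.
Start: joints at [-1.192, 0.423, 1.63, -0, 1.089, -0.019], TCP at [242.135, -576.173, 222.675] pointing down, gripper open.
Joint ranges: [-3, 3], [-0.9, 2.11], [0.09, 2.58], [-1.31, 4.45], [0.11, 2.69], [-2.54, 2.54]. Speed limits (rad/s): [2.39, 2.39, 3.01, 3.14, 3.14, 3.14].

### API

Orientations are given as a rotation vector (axis times angle).
In Python, from workcell import ctrl gives the robot as it stands. The module is installed in compiled form; this text tells all that it offers.
- The arm moves only by the shell command python3 -m inch 'ROWS'. ROWS is JSON, a list of rows, each a list of 7 numbers: the shift along the tool's x, y, z scaled (see below), then the turn, a rotation vector about the tool's x, y, z scaled (see below), then the closure, from -1 (fully open) to 1 (shut). In form: [[tx, ty, tz, wx, wy, wz, hand], ...]. A call has 1 to 10 rows; each row is the pose to reach, as a shift and turn from the pose commanded when the call began, along the tool's axes at that moment; what a row does not reach only later rows make up. The controller multiplies each number of a shift by 0.15 m and each number of a turn by pi/4 rad. A row lasts 1/8 s, in which the tool goes at most 62.5 mm and 10.7 degrees, less where a joint would pass 70% of its speed; a pose out of reach is approached as far as the arm can. A call with a number of a shift or a turn outside -1 to 1 is refused whole. A call with a gripper value outside its range is refused whole. The fingers move at their own pace and stop on an object; the grip force is fixed at half the most. Time passes only in rows, so rows that repeat a pose let the fingers close. It gives the time, the measured TCP pose, the force, the opening and the grip force at its end, in the units of the state.
- ctrl.get_obs(): the state, without advancing time (a new reading comes with each control period).
- ctrl.get_image(name): name is "scene" or "top"; returns the picture (420x560x3 uint8, red, green, blue); there is no depth.
- ctrl.camera_params(name): a dict with "vfov" (degrees; the focal length in pixels is half the picture's height over the tangent of half this angle, whatever the lens; pixels are square), "cx", "cy" (the principal point, pixels), "eye" and "attitude" of the camera in the world. Camera axes: x right, y up, looking along -z (the intrinsics and any distortion apply to the point x, -y, -z); pixel columns grow to the right and rows downward; lengths in mm; the calibration is good to about 2 mm. A picture is of the moment at which its call begins. camera_params takes no time and is no camera call.
- ctrl.close_job(): hands the job in; it is judged then, once.
The state is a dict: "t": time; "qpos": joint angles; "qvel": joint speeds; "joint_torque": joint torques, N m; "ee_pos": TCP position; "orientation": TCP orientation; "ft_force": force on the tool from outside, world axes, zero at the start; "moment": the same for the moment, N m; "width": finger opening in mm; "grasp_force": force on a finger pad.
Only numpy, scipy, OpenCV 4.12 (cv2) and the standard library are available. Lean on these libraries where they do the work, as an engineer would, in place of code of your own. Each camera call takes 0.05 s, during which the arm holds its last target. There are 200 camera calls.

### The job

On the sizing board, press down the rubber pad in the middle of the white slide to free its friction brake, and with the pad held down push the slide along the rail until it rests against the aluminium stop collar; then let the pad spring back up and move clear. Use only the closed fingertips and go gently: do not drag the slide with its brake on, do not shove the stop collar along, and grip or lift nothing. Leave the other things where they are.

Things in the scene. Friction and masses are not known exactly. Their poses are not given: they have to be found in the camera images.
- board: Grey sizing board, 210 x 460 mm, 12 mm thick, fixed on the worktop. Origin on the worktop under the middle of the rail. y runs along the rail, from the zero fence towards the stop collar; x is square to it, away from the tick scale (board spans x -135 to +75 mm); z up. Rail 30 mm wide, top 30 mm above the worktop; 22 mm end blocks at y = +-215 mm, 36 mm high.
- slide (a joint): Position of the white slide on the rail, m, growing along the board's +y (to the stop collar); 0: its centre is at board y = -130 mm; range 0 to 0.26. Slide 90 mm across the rail, 96 mm along it, deck 46 mm above the worktop, a 50 mm fence arm on its -x side, 30 mm high. Brake on, it holds against about 20 N; pad down, it slides with about 1.2 N and stays where left.
- press_pad (a joint): How far the press pad is down, m: 0 when up (brake on), 0.006 when fully down, against a firm bottom. A spring holds it up: the force needed rises to about 9 N over the first 3 mm, then only to about 10 N at the bottom. The brake is free once the pad is about 3 mm down (press 4 mm or more to be sure) and bites again as the pad is let up.
- stop_collar (a joint): Position of the stop collar, m: the value slide has when the slide just touches it. An aluminium block on the rail, 60 mm across it and 28 mm along it, 47 mm high, with a black round thumbscrew (22 mm across, up to 64 mm above the worktop) on top. Clamped: only a push of more than about 30 N makes it slip.
- pad_top (a point): Centre of the top of the ribbed black rubber press pad, 60 mm across the rail (x), 52 mm along it (y), in the slide's middle; 56 mm above the worktop when up, 50 mm when fully down. It lies in a 66 mm wide trough between two ridges of the slide that run across the rail (14 mm thick, centres 40 mm either side along y, tops 66 mm above the worktop). Axes as the board's.
- slide_face (a point): Middle of the slide's flat +y end face (the one that meets the stop collar), 48 mm along y from the slide's centre, 39 mm above the worktop. Axes as the board's.
- stop_face (a point): Middle of the stop collar's face that looks to the slide, 39 mm above the worktop; it meets slide_face when the slide is home. Axes as the board's.
- bottle: Bystander: blue bottle, 52 mm across, 130 mm high, loose; origin at the centre of its underside.
- cup: Bystander: yellow plastic cup, 68 mm across, 75 mm high, loose; origin at the centre of its underside.
- stock_box: Bystander: small grey box with white lid, 89 x 79 mm, 50 mm high, loose; origin at the centre of its underside.
- probe: Bystander: flat steel instrument, 135 mm long, 8 mm wide, 7 mm high, lying loose on the board's scale along y; origin under its middle.

How it is judged:
By the outcome, as a careful person would: the job done as asked, in the order asked, and still so for the second after the job is handed in, with the robot touching nothing.
It also fails if it takes over 38 s, if anything falls off the work surface, if the arm or the gripper's body presses on something with over 40 N, if the wrist force passes 120 N, or if a joint passes its speed limit or range.

## Working session

There is one attempt and no reset: what is moved stays moved. The work goes in short steps, Python scripts to look and compute and a shell command to move; the robot and the scene stay as the last step left them, time stands still between calls to the robot, and variables do not carry over. Pictures are saved under pics/ and viewed, at most 10 in all, crops included, and the job is handed in when it is done.

```bash
mkdir -p pics; python3 - <<'E'
from workcell import ctrl
import cv2
for n in("scene","top"):
    cv2.imwrite(f"pics/{n}0.png",ctrl.get_image(n)[:,:,::-1]); print(n,ctrl.camera_params(n))
o=ctrl.get_obs();print(o)
E
```

```text
scene {'vfov': 46.91857774192822, 'cx': 283.5082302684272, 'cy': 221.74454309223665, 'eye': array([1046.47069101,  730.05814507,  815.15319801]), 'attitude': array([0.31891285, 0.94384255, 2.3462189 ])}
top {'vfov': 52.17678676368284, 'cx': 274.07665768723774, 'cy': 209.73374830054382, 'eye': array([ 364.54186854,  144.48606478, 1057.50763071]), 'attitude': array([ 0.18509972, -0.18747144, -1.62826627])}
{'t': 0.1, 'qpos': array([-1.19200722e+00,  4.23735487e-01,  1.63060559e+00, -3.25597523e-05,
        1.08859965e+00, -1.90129469e-02]), 'qvel': array([-1.54360715e-03, -3.11884179e-03, -9.09885750e-04, -1.67736400e-03,
       -3.34336750e-05, -5.85914489e-04]), 'joint_torque': array([ 7.24060665e-04, -5.45613742e+01, -2.74323034e+01,  6.45930972e-02,
        1.88434002e-02, -4.39701387e-05]), 'ee_pos': array([ 241.94398299, -575.72942739,  222.00063369]), 'orientation': array([-3.07835418e+00, -6.20516238e-01,  4.23259926e-04]), 'ft_force': array([-1.1022163 , -0.42729114,  0.00728838]), 'moment': array([-0.09620991,  0.02525109,  0.02031723]), 'grasp_force': 0.0, 'width': 88.13416918855361}
```

View pics/scene0.png

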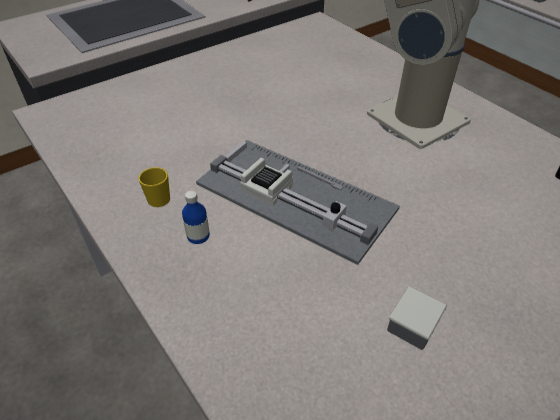

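View pics/top0.png

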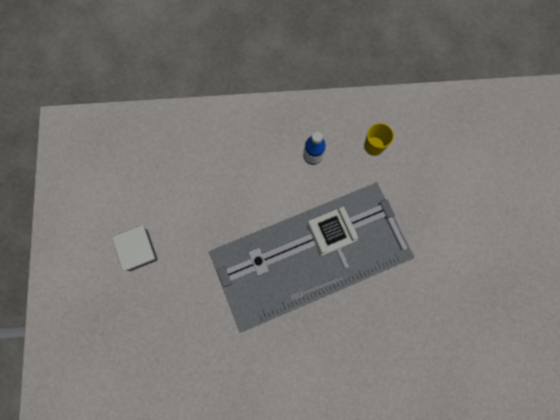

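Scene: board mid-table. In the top view, the pad is at about (332,231), the collar screw at (258,261), and the board corners at about (210,253), (377,184), (413,257) and (240,330). I'll enlarge it.

```bash
python3 - <<'E'
import cv2
a=cv2.imread("pics/top0.png")[175:335,200:420]
a=cv2.resize(a,None,fx=3.6,fy=3.6,interpolation=cv2.INTER_CUBIC)
a=cv2.convertScaleAbs(a,alpha=1.4)
for i in range(0,220,20):
    cv2.putText(a,str(200+i),(int(i*3.6),10),0,.35,(0,255,255));cv2.line(a,(int(i*3.6),12),(int(i*3.6),20),(0,255,255))
for i in range(0,160,20):
    cv2.putText(a,str(175+i),(0,int(i*3.6)+4),0,.35,(0,255,255));cv2.line(a,(25,int(i*3.6)),(33,int(i*3.6)),(0,255,255))
cv2.imwrite("pics/crop0.png",a)
E
```

```text
(no output)
```

View pics/crop0.png

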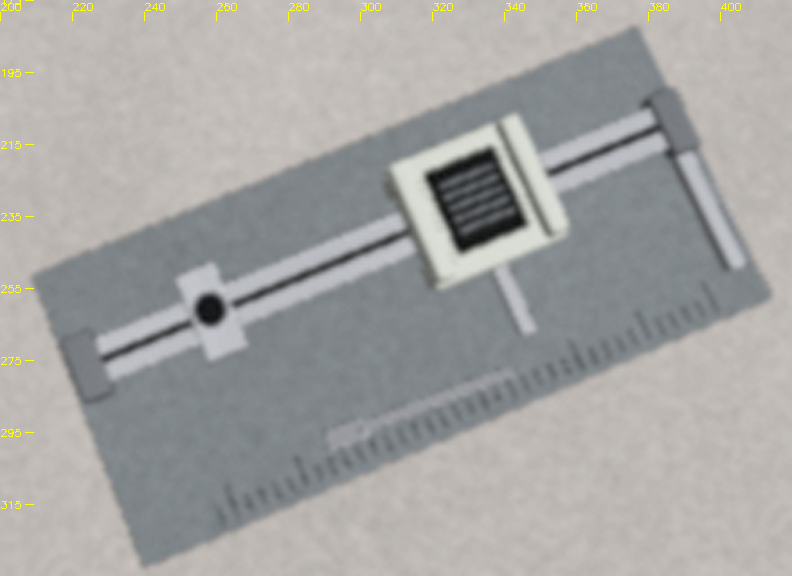

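```bash
cat > h.py <<'E'
from workcell import ctrl
import numpy as np
from scipy.spatial.transform import Rotation as R
def ray(n,uv,z):
    p=ctrl.camera_params(n);f=210/np.tan(np.radians(p['vfov']/2))
    d=R.from_rotvec(p['attitude']).apply([(uv[0]-p['cx'])/f,-(uv[1]-p['cy'])/f,-1])
    return p['eye']+d*(z-p['eye'][2])/d[2]
E
python3 - <<'E'
from h import *
np.set_printoptions(precision=1,suppress=True)
c=lambda x,y:(200+x/3.6,175+y/3.6)
P=lambda l,z:np.array([ray("top",c(*q),z) for q in l])
b=P([(35,274),(640,27),(771,297),(142,568)],12);print(b,[np.linalg.norm(b[i]-b[i-1]) for i in range(4)])
# local: A=(75,230) B=(75,-230) C=(-135,-230) D=(-135,230)
L=np.array([(75,230),(75,-230),(-135,-230),(-135,230)])
W=b[:,:2];Lc=L-L.mean(0);Wc=W-W.mean(0)
th=np.angle(((Lc[:,0]-1j*Lc[:,1])*(Wc[:,0]+1j*Wc[:,1])).sum())
M=np.array([[np.cos(th),-np.sin(th)],[np.sin(th),np.cos(th)]])
o=W.mean(0)-M@L.mean(0);print("theta",th,"origin",o)
loc=lambda w:(w[:,:2]-o)@M
p=P([(425,175),(493,148),(527,225),(461,252)],56);print("pad",p.mean(0),loc(p),loc(p).mean(0))
s=P([(210,309)],64);print("screw",s,loc(s))
k=P([(212,262),(247,346)],47);print("collar face",loc(k))
k=P([(177,280),(211,361)],47);print("collar far",loc(k))
k=P([(388,172),(437,288)],66);print("ridge +y",loc(k))
k=P([(102,357),(658,127)],30);print("rail mid",loc(k))
np.savez("cal",o=o,M=M,th=th)
r=R.from_rotvec(ctrl.get_obs()['orientation']).as_matrix();print(r)
E
```

```text
[[ 521.2  298.9   12. ]
 [ 668.3 -132.9   12. ]
 [ 472.7 -198.2   12. ]
 [ 323.9  235.    12. ]] [np.float64(207.3316650769179), np.float64(456.2347854303152), np.float64(206.2080653591619), np.float64(458.04766691298374)]
theta 0.3275117772378674 origin [524.9  60.4]
pad [544.6   0.5  56. ] [[ 27.6 -38.5]
 [ 27.  -87.6]
 [-28.7 -86.7]
 [-28.4 -39.4]] [ -0.7 -63. ]
screw [[483.3 179.4  64. ]] [[ -1.1 126.1]]
collar face [[ 29.2 113.2]
 [-30.5 112.8]]
collar far [[ 27.  139. ]
 [-30.5 138.1]]
ridge +y [[ 37.2 -15.2]
 [-44.8 -13.9]]
rail mid [[   1.1  203.8]
 [   1.1 -203.3]]
[[ 0.9  0.4 -0. ]
 [ 0.4 -0.9  0. ]
 [-0.  -0.  -1. ]]
```

Positions check out: slide centre at board y≈-63 and collar face at ≈112, so about 127 mm of travel. Next I move above the pad with the hand closing.

```bash
python3 -m inch '[[0.2,-0.17,0,0,0,0,1],[0.5,-0.41,0,0,0,0,1],[0.84,-0.69,0,0,0,0,1],[0.84,-0.69,0,0,0,0,1]]'
python3 -m inch '[[0.28,-0.23,0,0,0,0,1],[0.56,-0.46,0,0,0,0,1],[0.84,-0.69,0,0,0,0,1],[0.84,-0.69,0,0,0,0,1]]'
python3 -m inch '[[0.28,-0.23,0,0,0,0,1],[0.56,-0.46,0,0,0,0,1],[0.84,-0.69,0,0,0,0,1],[0.84,-0.69,0,0,0,0,1]]'
python3 - <<'E'
from h import *
c=np.load("cal.npz");o=ctrl.get_obs();r=R.from_rotvec(o['orientation'])
print(o['t'],o['ee_pos'],o['width'])
t=np.r_[c['o']+c['M']@[0,-63],100]
print(r.inv().apply(t-o['ee_pos'])/150, (r.inv()*R.from_matrix(np.c_[np.r_[c['M'][:,0],0],np.r_[-c['M'][:,1],0],[0,0,-1]])).as_rotvec()/(np.pi/4))
E
```

```text
t: 0.6
ee_pos: [319.1, -428.6, 222.3]
orientation: [-3.077, -0.626, 0.001]
ft_force: [0.4, -0.7, 0.4]
width: 51.5
grasp_force: 0.0
t: 1.1
ee_pos: [395.3, -285.9, 222.6]
orientation: [-3.078, -0.627, 0.0]
ft_force: [0.4, -0.6, 0.0]
width: 11.3
grasp_force: 0.0
t: 1.6
ee_pos: [471.8, -142.5, 222.7]
orientation: [3.078, 0.626, 0.001]
ft_force: [-0.1, 0.1, -0.3]
width: 0.5
grasp_force: 0.0
1.6 [ 471.77157829 -142.47369529  222.6731749 ] 0.47900299576245814
[ 0.8230516  -0.68799784  0.81787917] [ 0.00052453 -0.00056474  0.09375599]
```

```bash
python3 -m inch '[[0.28,-0.23,0.2,0,0,0.03,1],[0.56,-0.46,0.45,0,0,0.06,1],[0.823,-0.688,0.7,0,0,0.094,1],[0.823,-0.688,0.818,0,0,0.094,1],[0.823,-0.688,0.818,0,0,0.094,1],[0.823,-0.688,0.818,0,0,0.094,1]]'
python3 - <<'E'
from h import *
import cv2
i=ctrl.get_image("scene")[130:270,190:410,::-1]
cv2.imwrite("pics/s1.png",cv2.resize(i,None,fx=3.6,fy=3.6,interpolation=cv2.INTER_CUBIC))
c=np.load("cal.npz");o=ctrl.get_obs()
print((o['ee_pos'][:2]-c['o'])@c['M'],o['ee_pos'])
E
```

```text
t: 2.35
ee_pos: [544.5, -2.2, 100.6]
orientation: [3.101, 0.504, 0.001]
ft_force: [0.1, 0.3, -0.1]
width: 0.1
grasp_force: 0.0
[ -1.30796115 -65.47956568] [544.75958478  -2.0558593  100.950537  ]
```

View pics/s1.png

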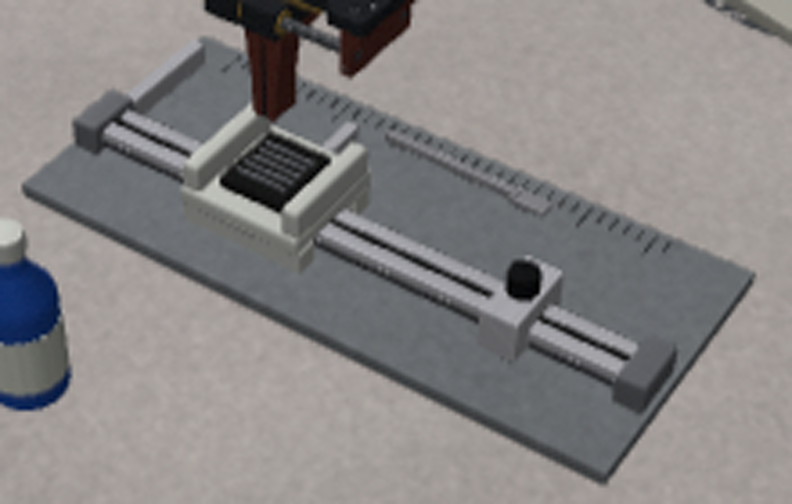

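The scene crop shows the closed fingertips at about (274,112), behind and above the pad centre at (276,175). The path to the collar is clear. I'll cross-check with this camera.

```bash
python3 - <<'E'
from h import *
c=np.load("cal.npz");o=ctrl.get_obs()
q=lambda x,y,z:(ray("scene",(190+x/3.6,130+y/3.6),z)[:2]-c['o'])@c['M']
print("pad",np.mean([q(251,136,56),q(330,160,56),q(302,209,56),q(220,184,56)],0),"tip",q(274,112,100))
print("collar near edge",q(479,300,47), q(521,260,47),"screw",q(525,266,64),"slide end top",q(284,229,66),q(370,176,66))
print((o['ee_pos'][:2]-c['o'])@c['M'],o['t'])
r=R.from_rotvec(o['orientation']).as_matrix();print(r[:2,:2].T@c['M'])
E
```

```text
pad [  7.86225959 -60.1788425 ] tip [  1.35599976 -65.05710702]
collar near edge [ 25.93122855 108.74111305] [-20.11744126 112.09019741] screw [ -0.7293503  124.69081962] slide end top [ 58.69532298 -16.71585793] [-14.55627483  -0.21306698]
[ -1.30796115 -65.47956568] 2.4
[[ 0.9999848  -0.00534941]
 [-0.0053503  -0.99998546]]
```

```bash
python3 -m inch '[[0,0,0.1,0,0,0,1],[0,0,0.2,0,0,0,1],[0,0,0.267,0,0,0,1],[0,0,0.267,0,0,0,1],[0,0,0.267,0,0,0,1],[0,0,0.267,0,0,0,1]]'; python3 - <<'E'
from h import *
c=np.load("cal.npz");o=ctrl.get_obs()
print((o['ee_pos'][:2]-c['o'])@c['M'],o['ee_pos'])
E
```

```text
t: 3.15
ee_pos: [544.5, -0.4, 60.3]
orientation: [3.1, 0.507, 0.001]
ft_force: [0.5, -0.4, -1.1]
width: 0.6
grasp_force: 0.0
[ -1.01522594 -63.87286096] [ 5.44519902e+02 -4.40388408e-01  6.03026945e+01]
```

Now press down gently, about 9 mm (to z≈51).

```bash
python3 -m inch '[[0,0,0.02,0,0,0,1],[0,0,0.035,0,0,0,1],[0,0,0.047,0,0,0,1],[0,0,0.06,0,0,0,1],[0,0,0.06,0,0,0,1],[0,0,0.06,0,0,0,1]]'
```

```text
t: 3.9
ee_pos: [544.5, -0.5, 51.6]
orientation: [3.1, 0.507, 0.001]
ft_force: [-1.0, 0.3, 8.6]
width: 0.5
grasp_force: 4.3
```

```bash
python3 -m inch '[[0,0,0.006,0,0,0,1],[0,0,0.006,0,0,0,1],[0,0,0.006,0,0,0,1],[0,0,0.006,0,0,0,1]]'; python3 -m inch '[[0,-0.01,0,0,0,0,1],[0,-0.02,0,0,0,0,1],[0,-0.03,0,0,0,0,1],[0,-0.04,0,0,0,0,1],[0,-0.04,0,0,0,0,1]]'
```

```text
t: 4.4
ee_pos: [544.5, -0.5, 50.8]
orientation: [3.1, 0.507, 0.001]
ft_force: [-2.7, 0.3, 8.9]
width: 0.9
grasp_force: 4.5
t: 5.03
ee_pos: [542.6, 5.0, 50.8]
orientation: [3.1, 0.507, 0.001]
ft_force: [-2.4, -0.8, 8.0]
width: 0.7
grasp_force: 4.4
```

Lateral force is small, so the slide is moving with the finger. Carrying on smoothly.

```bash
python3 -m inch '[[0,-0.03,0,0,0,0,1],[0,-0.07,0,0,0,0,1],[0,-0.12,0,0,0,0,1],[0,-0.17,0,0,0,0,1],[0,-0.22,0,0,0,0,1],[0,-0.27,0,0,0,0,1],[0,-0.31,0,0,0,0,1],[0,-0.33,0,0,0,0,1],[0,-0.33,0,0,0,0,1],[0,-0.33,0,0,0,0,1]]'; python3 - <<'E'
from h import *
import cv2
i=ctrl.get_image("scene")[130:270,190:410,::-1]
cv2.imwrite("pics/s2.png",cv2.resize(i,None,fx=3.6,fy=3.6,interpolation=cv2.INTER_CUBIC))
c=np.load("cal.npz");o=ctrl.get_obs()
print((o['ee_pos'][:2]-c['o'])@c['M'],o['ee_pos'],o['ft_force']@np.r_[c['M'][:,1],0])
E
```

```text
t: 6.28
ee_pos: [526.4, 52.2, 50.6]
orientation: [-3.1, -0.507, -0.0]
ft_force: [-2.5, 0.7, 8.6]
width: 0.7
grasp_force: 4.5
[-1.18489145 -8.20815763] [526.45258445  52.21091751  50.61451303] 1.4640850490842745
```

View pics/s2.png

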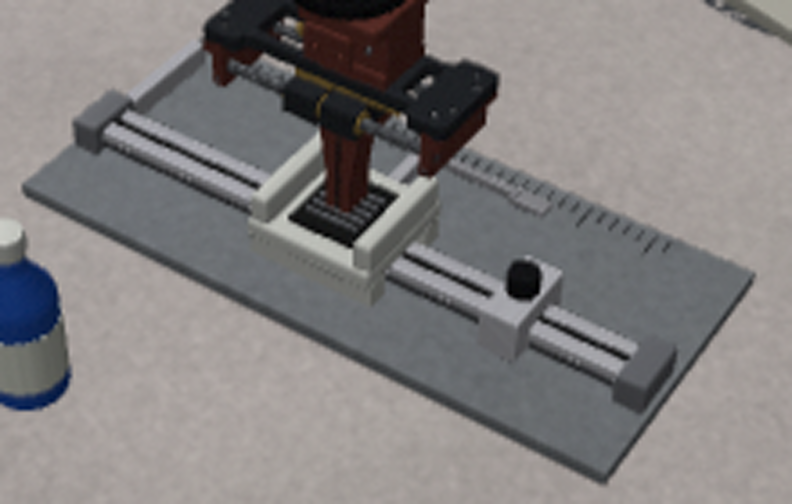

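The slide has moved along with the fingertip on the pad, and about 71 mm remains to the collar. I'll move 60 mm, then creep.

```bash
python3 -m inch '[[0,-0.03,0,0,0,0,1],[0,-0.07,0,0,0,0,1],[0,-0.12,0,0,0,0,1],[0,-0.17,0,0,0,0,1],[0,-0.22,0,0,0,0,1],[0,-0.27,0,0,0,0,1],[0,-0.32,0,0,0,0,1],[0,-0.37,0,0,0,0,1],[0,-0.39,0,0,0,0,1],[0,-0.4,0,0,0,0,1]]'
python3 -m inch '[[0,-0.007,0,0,0,0,1],[0,-0.014,0,0,0,0,1],[0,-0.02,0,0,0,0,1],[0,-0.027,0,0,0,0,1],[0,-0.034,0,0,0,0,1],[0,-0.04,0,0,0,0,1],[0,-0.04,0,0,0,0,1]]'; python3 - <<'E'
from h import *
c=np.load("cal.npz");o=ctrl.get_obs()
print((o['ee_pos'][:2]-c['o'])@c['M'],o['ee_pos'],o['ft_force']@np.r_[c['M'][:,1],0])
E
```

```text
t: 7.58
ee_pos: [507.0, 108.9, 50.5]
orientation: [3.1, 0.507, -0.001]
ft_force: [-2.7, -1.9, 9.4]
width: 0.2
grasp_force: 4.5
t: 8.45
ee_pos: [505.1, 114.5, 50.5]
orientation: [3.1, 0.507, -0.001]
ft_force: [-2.8, -1.4, 8.6]
width: 0.1
grasp_force: 4.5
[-1.33282984 57.59275063] [505.14514285 114.46663489  50.48650498] -0.4151236429163323
```

```bash
for i in 1; do python3 -m inch '[[0,-0.007,0,0,0,0,1],[0,-0.014,0,0,0,0,1],[0,-0.02,0,0,0,0,1],[0,-0.024,0,0,0,0,1],[0,-0.024,0,0,0,0,1]]'; python3 -m inch '[[0,-0.007,0,0,0,0,1],[0,-0.014,0,0,0,0,1],[0,-0.014,0,0,0,0,1],[0,-0.014,0,0,0,0,1]]'; done; python3 - <<'E'
from h import *
import cv2
i=ctrl.get_image("scene")[170:250,270:380,::-1]
cv2.imwrite("pics/s3.png",cv2.resize(i,None,fx=6,fy=6,interpolation=cv2.INTER_CUBIC))
c=np.load("cal.npz");o=ctrl.get_obs()
print((o['ee_pos'][:2]-c['o'])@c['M'],o['ee_pos'],o['ft_force']@np.r_[c['M'][:,1],0])
E
```

```text
t: 9.07
ee_pos: [504.0, 117.9, 50.5]
orientation: [3.1, 0.507, -0.001]
ft_force: [-2.1, -2.4, 8.5]
width: 0.5
grasp_force: 4.5
t: 9.57
ee_pos: [503.3, 119.9, 50.5]
orientation: [3.1, 0.507, -0.001]
ft_force: [-3.5, -1.8, 9.5]
width: 0.4
grasp_force: 4.5
[-1.32395129 63.2972845 ] [503.31846901 119.87080441  50.49206058] -0.643144318096732
```

View pics/s3.png

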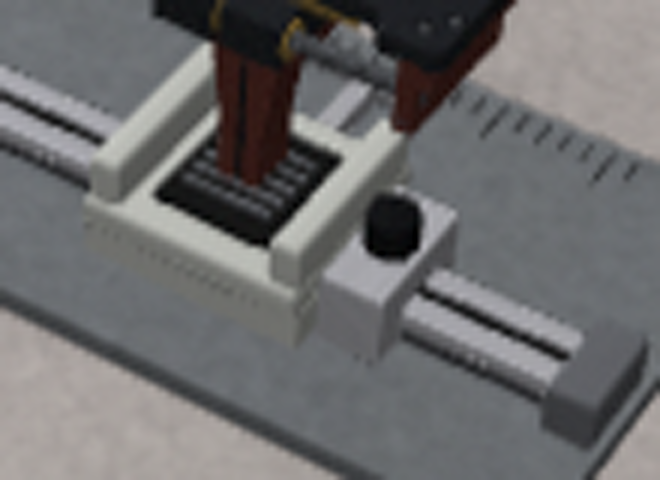

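The slide is within a millimetre or so of the collar, with a slight gap at about (310,300). I'll creep until the force shows contact.

```bash
python3 -m inch '[[0,-0.005,0,0,0,0,1],[0,-0.01,0,0,0,0,1],[0,-0.01,0,0,0,0,1]]';  python3 -m inch '[[0,-0.005,0,0,0,0,1],[0,-0.01,0,0,0,0,1],[0,-0.01,0,0,0,0,1]]'; python3 - <<'E'
from h import *
c=np.load("cal.npz");o=ctrl.get_obs()
print((o['ee_pos'][:2]-c['o'])@c['M'],o['ee_pos'],o['ft_force']@np.r_[c['M'][:,1],0])
E
```

```text
t: 10.0
ee_pos: [503.0, 120.9, 50.5]
orientation: [3.1, 0.507, -0.001]
ft_force: [-2.2, -4.5, 8.4]
width: 0.2
grasp_force: 4.5
t: 10.38
ee_pos: [503.0, 122.1, 50.6]
orientation: [3.099, 0.507, 0.0]
ft_force: [-1.3, -6.2, 8.8]
width: 0.8
grasp_force: 4.5
[-0.91204483 65.51827113] [502.99401598 122.10624145  50.60349009] -5.4609376018889755
```

```bash
python3 -m inch '[[0,-0.005,0,0,0,0,1],[0,-0.01,0,0,0,0,1],[0,-0.01,0,0,0,0,1],[0,-0.01,0,0,0,0,1]]'; python3 - <<'E'
from h import *
import cv2
i=ctrl.get_image("scene")[170:250,270:380,::-1]
cv2.imwrite("pics/s4.png",cv2.resize(i,None,fx=6,fy=6,interpolation=cv2.INTER_CUBIC))
c=np.load("cal.npz");o=ctrl.get_obs()
print((o['ee_pos'][:2]-c['o'])@c['M'],o['ee_pos'],o['ft_force']@np.r_[c['M'][:,1],0])
E
```

```text
t: 10.88
ee_pos: [502.9, 123.5, 50.7]
orientation: [3.099, 0.507, 0.002]
ft_force: [0.5, -7.8, 8.2]
width: 0.2
grasp_force: 4.5
[-0.52433766 66.9017781 ] [502.91605718 123.54092985  50.75074351] -6.811802322738209
```

View pics/s4.png

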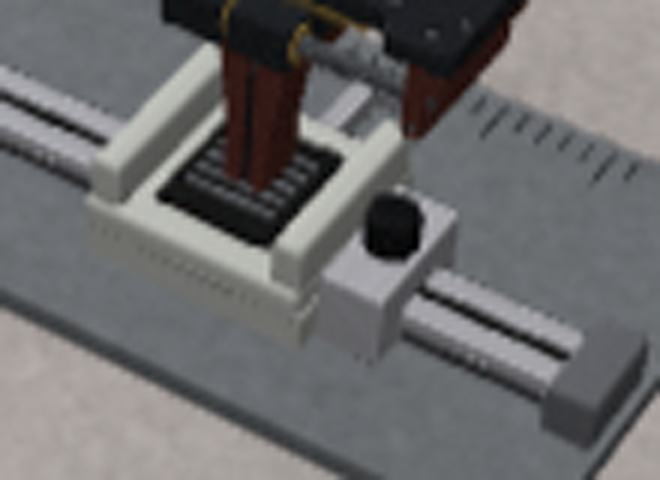

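The slide is against the collar, the collar hasn't moved, and the finger is now slipping on the pad (7 N sideways). I'll lift straight up.

```bash
python3 -m inch '[[0,0,-0.015,0,0,0,1],[0,0,-0.03,0,0,0,1],[0,0,-0.05,0,0,0,1],[0,0,-0.1,0,0,0,1],[0,0,-0.3,0,0,0,1],[0,0,-0.6,0,0,0,1],[0,0,-0.9,0,0,0,1],[0,0,-0.9,0,0,0,1],[0,0,-0.9,0,0,0,1]]'; python3 - <<'E'
from h import *
import cv2
j=ctrl.get_image("scene")[:,:,::-1]
i=j[130:270,190:410]
cv2.imwrite("pics/s5.png",cv2.resize(i,None,fx=3.6,fy=3.6,interpolation=cv2.INTER_CUBIC))
E
```

```text
t: 12.05
ee_pos: [501.7, 124.3, 184.7]
orientation: [-3.1, -0.507, 0.001]
ft_force: [0.3, -0.1, -1.1]
width: 0.4
grasp_force: 0.0
```

View pics/s5.png

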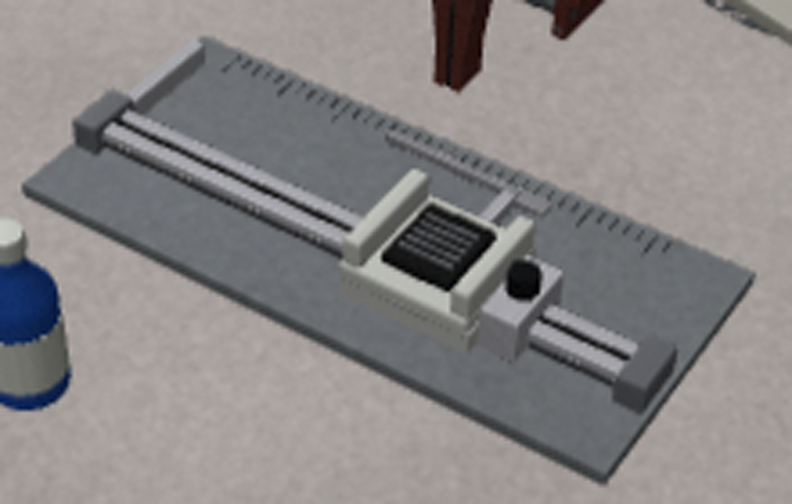

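The slide rests against the collar (screw still at (525,280)), the pad is up, the probe and bottle are in place, and the gripper is clear.

```bash
python3 -c "
from workcell import ctrl
print(ctrl.close_job())"
```

```text
the job is handed in; nothing more can be done
None
```

The job is handed in: the slide rests against the stop collar, which did not visibly move; the pad is back up with the gripper clear, and it took about 12 s of the 38 s allowed.

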